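# Close the flip-top sample jar, bring it to the front of the carousel and hold it there

## Robot

A 6-joint arm with a two-finger parallel gripper is mounted at the origin on a cart in front of the work surface, level with it; the furniture and walls round the work are solid. World frame = base frame: x ahead of the robot, y to its left, z up, the work surface at z = 0. Lengths are in mm, angles in rad, forces in N, time in s.
With the tool pointing down it reaches from about 350 to 975 mm from the base axis. Payload 7.1 kg.
Tool frame: the origin (TCP) lies at the centre of the arm's flange, where the gripper is bolted on; the fingertips stand 182 mm ahead of it and the grasp point (between the pads) lies 163 mm ahead of it; z points along the fingers, y is the line along which they close (so a half turn about z gives the same grasp; the last joint's range is limited). The gripper opens to 88 mm and grips with 3 to 60 N. Pads are 20 mm wide; open, the fingers measure 115 mm over their backs; the gripper's body (75 mm by 178 mm) begins 61 mm behind the grasp point.
Start: joints at [-1.154, 0.423, 1.63, -0, 1.089, -0.019], TCP at [263.85, -566.559, 404.675] pointing down, gripper open.
Joint ranges: [-3, 3], [-0.9, 2.11], [0.09, 2.58], [-1.31, 4.45], [0.11, 2.69], [-2.54, 2.54]. Speed limits (rad/s): [2.39, 2.39, 3.01, 3.14, 3.14, 3.14].

## Interface

Orientations are given as a rotation vector (axis times angle).
In Python, from workcell import readout, get_image, ctrl gives the robot as it stands.
- The arm moves only by the tool step_arm, never from a script. Its argument "targets" is a list that holds one entry, the list of rows, each a list of 7 numbers: the shift along the world's x, y, z as a fraction of full scale, then the turn, a rotation vector about the world's x, y, z as a fraction of full scale, then the opening, from 0 (shut) to 1 (fully open). In form: [[[dx, dy, dz, wx, wy, wz, claw], ...]]. A call has exactly 5 rows; each row shifts and turns the commanded pose from where the row before left it; what a row does not reach is not made up. Full scale, the value 1, is 0.05 m for a shift and 4 degrees for a turn. A row lasts 1/8 s, in which the tool goes at most 62.5 mm and 10.7 degrees, less where a joint would pass 70% of its speed; a pose out of reach is approached as far as the arm can. A call with a number of a shift or a turn outside -1 to 1 is refused whole. A call with a gripper value outside its range is refused whole. The fingers move at their own pace and stop on an object; the grip force is fixed at half the most. Time passes only in rows, so rows that do not move let the fingers close, or fill a call up. It gives the time, the measured TCP pose, the force, the opening and the grip force at its end, in the units of the state.
- readout.get_obs(): the state, without advancing time (a new reading comes with each control period).
- get_image(name): name is "scene" or "top"; returns a dict with "pixels" (384x512x3 uint8, red, green, blue), "intrinsics" (3x3 intrinsics, pixels), "extrinsics" (4x4, takes a point from world to camera coordinates). Camera axes: x right, y down, z forward; pixel columns grow to the right and rows downward; lengths in mm; the calibration is good to about 2 mm. A picture is of the moment at which its call begins. There is no depth.
- ctrl.close_job(): hands the job in; it is judged then, once.
The state is a dict: "t": time; "qpos": joint angles; "qvel": joint speeds; "joint_torque": joint torques, N m; "ee_pos": TCP position; "orientation": TCP orientation; "ft_force": force on the tool from outside, world axes, zero at the start; "moment": the same for the moment, N m; "width": finger opening in mm; "grasp_force": force on a finger pad.
Only numpy, scipy, OpenCV 4.12 (cv2) and the standard library are available. Lean on these libraries where they do the work, as an engineer would, in place of code of your own. Each camera call takes 0.05 s, during which the arm holds its last target. There are 200 camera calls.

## Task

First press the open hinged cover of the white jar on the sample carousel down until it snaps shut and stays shut by itself. Then turn the carousel until that jar stands squarely at the fixed front pointer of the stand, and finish with the gripper still clamped on the carousel's wooden centre handle, holding the turntable still (do not let go at the end). Leave the loose things round the carousel where they are.

Things in the scene. Friction and masses are not known exactly. Their poses are not given: they have to be found in the camera images.
- stand: Fixed dark steel foot of the carousel, screwed to the worktop, 160 mm across. Origin on the worktop under the axis of the turntable; z up; its -x axis points along the pointer tongue to the front pointer, a 22 mm wide tab with a small steel spike (top 46 mm above the worktop) 151 mm from the axis, outside the turntable's rim. The front roughly faces the robot.
- front_spot (a point): Point fixed to the stand, in line between the axis and the front pointer, 82 mm from the axis and 55 mm above the worktop: where the middle of the jar must come.
- turntable (a joint): Angle of the turntable (dark wooden disc, 250 mm across, top 24 mm above the worktop). 0 or a full turn (6.283) = the jar is at the front pointer; grows anticlockwise seen from above. Turns over a full turn either way, with light drag (0.04 N m), and stays where it is left. Starts at 0.9 to 5.38.
- handle: Wooden handle bar on the turntable's centre post: 54 mm long (its x axis), 14 mm thick (its y axis), 30 mm high, edges rounded. Origin at the bar's centre, 137 mm above the worktop, on the axis. It turns with the turntable: its -x axis always points towards the jar. Below it is a 25 mm steel collar, then an 18 mm post.
- handle_grip (a point): Centre of the wooden handle bar (same point as the handle's origin): where to grip it.
- jar: The jar: white ceramic, 58 mm across, steel collar, 60 mm tall, fixed to the turntable 82 mm from its axis; the only thing on the carousel with a hinged cover. Origin at the centre of its underside, 25 mm above the worktop; its -x axis points outward, away from the axis.
- jar_mid (a point): Middle of the jar, 30 mm above its underside (55 mm above the worktop), on the jar's own axis. Around the disc, 82 mm from its axis and 90 degrees apart, stand the jar, two closed tins 52 and 60 mm tall and a small glass 61 mm tall, all fixed to the disc.
- cover (a joint): Angle of the jar's round steel cover: 0 = shut flat on the jar, 1.05 = fully open (stop). It is hinged on the jar's inner side, towards the handle, so its tab points outward and up when open and its upper face looks at the handle. An over-centre spring pushes it open above 0.3 rad (about 1.5 N at the tab, 3 N halfway) and snaps it shut and keeps it shut below 0.3 rad.
- cover_hinge (a point): Point on the hinge line of the cover, 33 mm from the jar's axis towards the handle (49 mm from the turntable's axis), 86 mm above the worktop; level with the underside of the shut cover. The cover is 6 mm thick, 60 mm across, and reaches 76 mm from the hinge to the end of its tab.
- cover_tab (a point): Top of the 22 mm wide tab at the free edge of the cover, 70 mm from the hinge; it moves with the cover.
- cup_mid (a point): Bystander: small off-white cup standing upside down, 64 x 91 x 50 mm, point half-way up.
- loose_tin_mid (a point): Bystander: black sample tin, 64 mm across, 78 mm tall, standing on the worktop behind the carousel, point half-way up.
- shaker_mid (a point): Bystander: spice jar with dark cap, 45 mm across, 105 mm tall, behind the carousel, point half-way up.
- spare_dosing_cup_mid (a point): Bystander: brushed steel dosing cup, 54 mm across, 80 mm tall, left of the carousel, point half-way up.
- grinder_brush_mid (a point): Bystander: wooden grinder brush lying on the worktop, 39 x 138 x 18 mm, point half-way up.

How it is judged:
By the outcome, as a careful person would: the job done as asked, in the order asked, and still so for the second after the job is handed in, while the arm keeps its last pose, push and grip.
It also fails if it takes over 72 s, if anything falls off the work surface, if the arm or the gripper's body presses on something with over 40 N, if the wrist force passes 120 N, or if a joint passes its speed limit or range.

## Working session

There is one attempt and no reset: what is moved stays moved. The work goes in short steps, Python scripts to look and compute and a tool call to move; the robot and the scene stay as the last step left them, time stands still between calls to the robot, and variables do not carry over. Pictures are saved under pics/ and viewed, at most 10 in all, crops included, and the job is handed in when it is done.

Besides the shell and the picture viewer there is one more tool, called after "Emit:" by a JSON object that holds its "name" and its "arguments", one argument or row to a line. step_arm: Moves the arm, as the interface text tells. Shift numbers are shares of 0.05 m and turn numbers shares of 4 degrees, none past 1 either way. Its arguments: {"type":"object","properties":{"targets":{"type":"array"}},"required":["targets"]}

```bash
mkdir -p pics; cat > h.py <<'E'
import numpy as np, cv2
from workcell import readout, get_image, ctrl
def snap(n,f,crop=None,s=1):
    d=get_image(n); im=d["pixels"][:,:,::-1].copy()
    np.savez(f"{n}.npz",K=d["intrinsics"],E=d["extrinsics"])
    if crop: x0,y0,x1,y1=crop; im=im[y0:y1,x0:x1]
    im=cv2.resize(im,None,fx=s,fy=s,interpolation=cv2.INTER_CUBIC)
    cv2.imwrite(f"pics/{f}.png",im)
def proj(n,P):
    c=np.load(f"{n}.npz");P=np.atleast_2d(P);q=c["E"][:3,:3]@P.T+c["E"][:3,3:4];u=c["K"]@q
    return (u[:2]/u[2]).T
def ray(n,uv,z):
    c=np.load(f"{n}.npz");R=c["E"][:3,:3];o=-R.T@c["E"][:3,3]
    d=R.T@np.linalg.inv(c["K"])@np.array([*uv,1.]);return o+d*(z-o[2])/d[2]
E
python3 - <<'E'
from h import *
snap("scene","s1",s=1.5);snap("top","t1",s=1.5)
o=readout.get_obs();print(o["t"],o["ee_pos"],o["orientation"],o["width"],o["ft_force"])
for n in("scene","top"):
    c=np.load(n+".npz");print(n,-c["E"][:3,:3].T@c["E"][:3,3],c["K"][0])
E
```

```text
0.1 [ 263.7682225  -566.33287999  403.98023294] [-3.06595882e+00 -6.78900157e-01  4.45475166e-04] 87.97972901124726 [ 0.54206284 -0.58378998 -0.53324208]
scene [  17.54724464   50.02181126 1033.16961365] [375.64764183   0.         259.97308535]
top [ 361.25922251  130.23644932 1372.49378766] [406.72412391   0.         256.41776134]
```

View pics/s1.png

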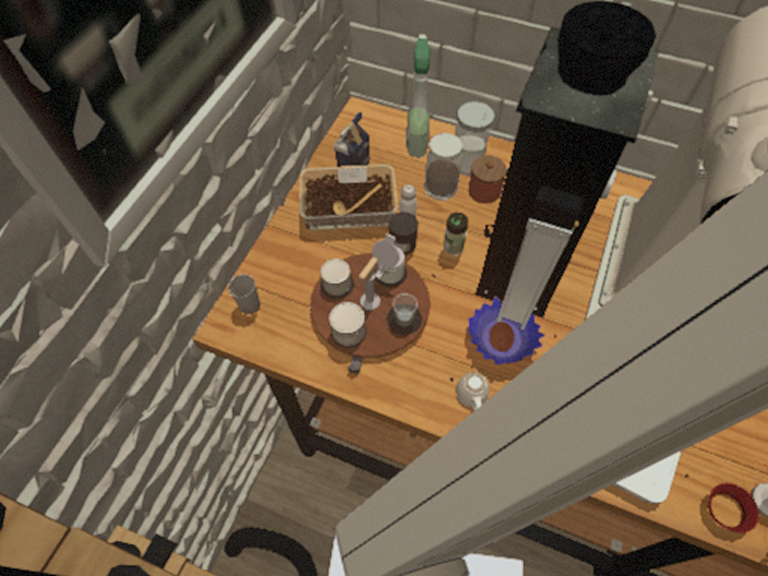

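View pics/t1.png

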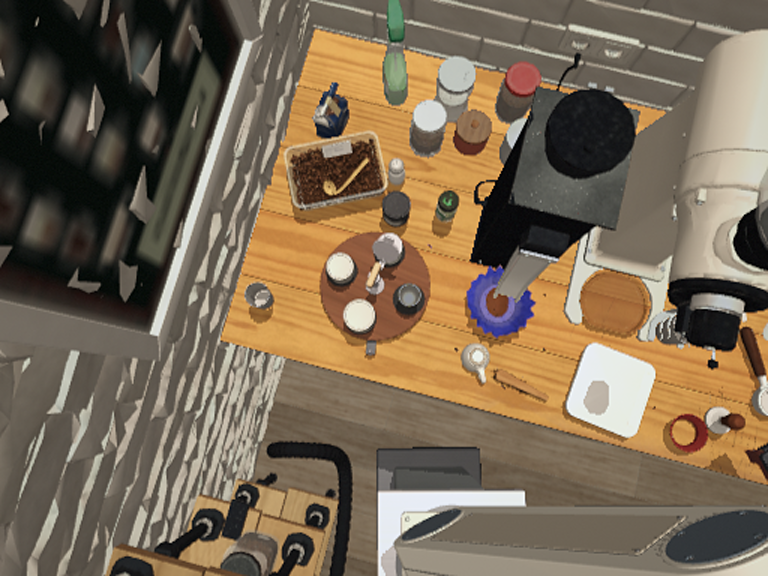

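The open jar stands at the rear of the disc (top view at about 388,248), the pointer is at (371,348) and the axis near (376,287). I'll enlarge both views.

```bash
python3 - <<'E'
from h import *
snap("top","t2",(205,145,295,245),6)
snap("scene","s2",(200,150,300,255),5.7)
print(proj("top",[[0,0,0],[500,0,0],[500,100,0]])*1.5)
for n,uv in(("tip spike",(371,348)),):print(ray("top",np.array(uv)/1.5,46))
print(ray("top",np.array((375,287))/1.5,24))
print("grinder top",ray("top",np.array((590,130))/1.5,450), ray("top",np.array((490,265))/1.5,0),ray("top",np.array((590,270))/1.5,0))
E
```

```text
[[452.23806532 564.80871845]
 [446.76767759 329.31527699]
 [402.40490407 329.6190592 ]]
[455.82376193 169.58079126  46.        ]
[593.86583186 160.94024365  24.        ]
grinder top [ 772.7643011  -193.72256554  450.        ] [ 647.25543304 -102.51374264    0.        ] [ 633.81747914 -330.555548      0.        ]
```

View pics/t2.png

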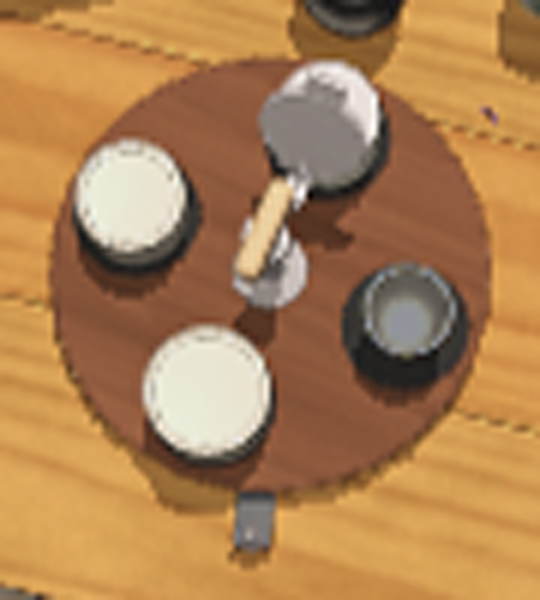

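View pics/s2.png

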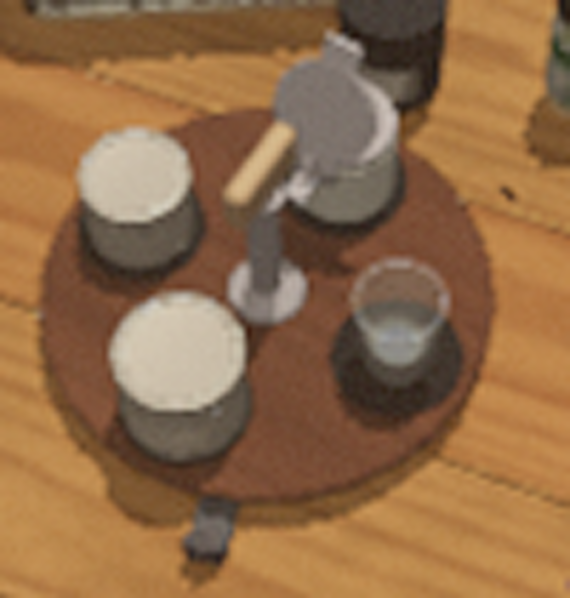

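The crops show the handle bar running from about (243,265) to (285,190) in the top crop, pointing at the jar at (325,130). The spike is at (250,535) and the tins are at (208,393) and (130,195). Next I fit the axis and angles.

```bash
python3 - <<'E'
from h import *
from scipy.optimize import least_squares
C=lambda u,v:((u+.5)/6-.5+205,(v+.5)/6-.5+145)
S=lambda u,v:((u+.5)/5.7-.5+200,(v+.5)/5.7-.5+150)
obs=[("top",C(272,275),"disc"),("top",C(264,229),"hand"),("top",C(208,393),"tA"),("top",C(130,195),"tB"),("top",C(410,305),"gl"),
("scene",S(267,305),"disc"),("scene",S(178,352),"tA"),("scene",S(135,175),"tB"),("scene",S(400,287),"gl"),("top",C(250,535),"spk"),
("scene",S(207,548),"spk")]
def model(p,k):
    x,y,th,ph=p; pol=lambda r,a,z:[x+r*np.cos(a),y+r*np.sin(a),z]
    return {"disc":[x,y,24],"hand":[x,y,152],"tA":pol(82,th+np.pi-np.pi/4*0+A["tA"],85),"tB":pol(82,th+A["tB"]+np.pi,77),"gl":pol(82,th+A["gl"]+np.pi,86),
     "spk":pol(151,ph+np.pi,46)}[k]
# th: world dir of jar + pi ; A offsets
A={"tA":np.pi,"tB":np.pi/2,"gl":-np.pi/2}
f=lambda p:np.concatenate([proj(n,model(p,k))[0]-uv for n,uv,k in obs])
# jar direction approx -x-ish? jar world dir=th+pi
r=least_squares(f,[594,161,np.pi-.3,0],loss="soft_l1")
x,y,th,ph=r.x
print(r.x,np.degrees(r.x[2:]),"turntable",(th-ph)%(2*np.pi));print(np.c_[[o[2] for o in obs],np.round(r.fun.reshape(-1,2),1)])
for n,uv,k in obs: print(n,k,ray(n,uv,model(r.x,k)[2]).round(1),np.round(model(r.x,k),1))
a=th+np.pi;u=np.array([np.cos(a),np.sin(a)])
for ang in(1.05,0.0):
  t=np.r_[np.array([x,y])+u*(49+70*np.cos(ang)-6*np.sin(ang)),86+70*np.sin(ang)+6*np.cos(ang)];print("tab",t,(proj("top",t)-[205,145])*6,(proj("scene",t)-[200,150])*5.7)
print("jar dir",u)
E
```

```text
[ 5.98677689e+02  1.62196438e+02  2.74550659e+00 -6.12416366e-02] [157.30594047  -3.50888731] turntable 2.8067482307157223
[['disc' '-0.3' '-0.5']
 ['hand' '0.0' '-0.1']
 ['tA' '0.1' '-0.0']
 ['tB' '-0.3' '0.6']
 ['gl' '-0.1' '0.7']
 ['disc' '0.1' '-2.5']
 ['tA' '0.5' '-0.1']
 ['tB' '-0.3' '-0.0']
 ['gl' '0.3' '2.0']
 ['spk' '0.5' '0.7']
 ['spk' '-0.3' '-4.2']]
top disc [597.  161.2  24. ] [598.7 162.2  24. ]
top hand [598.4 162.3 152. ] [598.7 162.2 152. ]
top tA [522.9 194.   85. ] [523.  193.8  85. ]
top tB [632.3 236.9  77. ] [630.3 237.8  77. ]
top gl [569.4  86.2  86. ] [567.   86.5  86. ]
scene disc [589.8 161.2  24. ] [598.7 162.2  24. ]
scene tA [522.5 195.2  85. ] [523.  193.8  85. ]
scene tB [630.3 236.8  77. ] [630.3 237.8  77. ]
scene gl [573.8  88.2  86. ] [567.   86.5  86. ]
top spk [450.2 173.1  46. ] [448.  171.4  46. ]
scene spk [435.2 168.6  46. ] [448.  171.4  46. ]
tab [671.21579253 131.86192906 149.70505208] [[320.21108153  88.22738579]] [[337.08900407  49.61731984]]
tab [708.46448274 116.28500197  92.        ] [[348.85222481  47.34782948]] [[374.02594132  61.52823723]]
jar dir [ 0.9225781  -0.38581039]
```

Emit:
{"name": "step_arm", "arguments": {
  "targets": [
    [[0.2,0.9,0,0,0,1,0],[0.2,0.9,0,0,0,1,0],[0.2,0.9,0,0,0,1,0],[0.2,0.9,0,0,0,1,0],[0.2,0.9,0,0,0,1,0]]
  ]
}}

```text
t: 0.82
ee_pos: [313.9, -340.1, 404.7]
orientation: [2.902, 1.204, 0.0]
ft_force: [-0.6, -0.9, 0.1]
width: 41.5
grasp_force: 0.0
```

Emit:
{"name": "step_arm", "arguments": {
  "targets": [
    [[0.1,0.9,0,0,0,1,0],[0.1,0.9,0,0,0,1,0],[0.1,0.9,0,0,0,1,0],[0.1,0.9,0,0,0,1,0],[0.1,0.9,0,0,0,1,0]]
  ]
}}

```text
t: 1.45
ee_pos: [338.7, -115.2, 404.8]
orientation: [2.648, 1.69, 0.001]
ft_force: [1.3, 0.1, 0.4]
width: 0.5
grasp_force: 0.0
```

Emit:
{"name": "step_arm", "arguments": {
  "targets": [
    [[0.1,0.9,0,0,0,1,0],[0.1,0.9,0,0,0,1,0],[0.1,0.9,0,0,0,1,0],[0.1,0.9,0,0,0,1,0],[0.1,0.9,0,0,0,1,0]]
  ]
}}

```text
t: 2.08
ee_pos: [363.7, 110.0, 404.8]
orientation: [2.314, 2.125, 0.001]
ft_force: [1.1, -1.2, -0.6]
width: 0.0
grasp_force: 0.0
```

Emit:
{"name": "step_arm", "arguments": {
  "targets": [
    [[0.37,0.05,0,0,0,1,0],[0.37,0.05,0,0,0,1,0],[0.37,0.05,0,0,0,1,0],[0.37,0.05,0,0,0,1,0],[0.37,0.05,0,0,0,1,0]]
  ]
}}

```text
t: 2.7
ee_pos: [456.9, 121.0, 404.6]
orientation: [-1.91, -2.494, 0.0]
ft_force: [0.0, 0.5, -0.2]
width: 0.2
grasp_force: 0.0
```

Emit:
{"name": "step_arm", "arguments": {
  "targets": [
    [[0.37,0.05,0,0,0,1,0],[0.37,0.05,0,0,0,1,0],[0.37,0.05,0,0,0,1,0],[0.37,0.05,0,0,0,1,0],[0.37,0.05,0,0,0,1,0]]
  ]
}}

```text
t: 3.32
ee_pos: [549.4, 133.5, 404.5]
orientation: [-1.448, -2.788, 0.0]
ft_force: [-0.8, 0.7, 0.1]
width: 0.6
grasp_force: 0.0
```

Emit:
{"name": "step_arm", "arguments": {
  "targets": [
    [[0.37,0.05,0,0,0,1,0],[0.37,0.05,0,0,0,1,0],[0.37,0.05,0,0,0,1,0],[0.37,0.05,0,0,0,1,0],[0.37,0.05,0,0,0,1,0]]
  ]
}}

```text
t: 3.95
ee_pos: [641.9, 146.0, 404.4]
orientation: [-0.942, -2.997, 0.0]
ft_force: [0.0, -0.1, -0.5]
width: 0.5
grasp_force: 0.0
```

Emit:
{"name": "step_arm", "arguments": {
  "targets": [
    [[0,0,0,0,0,1,0],[0,0,0,0,0,1,0],[0,0,0,0,0,1,0],[0,0,0,0,0,0.05,0],[0,0,0,0,0,0,0]]
  ]
}}

```text
t: 4.58
ee_pos: [641.3, 145.9, 404.5]
orientation: [-0.624, -3.079, 0.0]
ft_force: [-1.4, 0.2, -1.0]
width: 0.2
grasp_force: 0.0
```

```bash
python3 - <<'E'
from h import *
o=readout.get_obs();print(o["qpos"],o["ee_pos"],o["ft_force"])
snap("scene","s3",(185,120,305,255),4.4)
E
```

```text
[ 2.05609269e-01  4.71149825e-01  1.55281185e+00 -5.72435727e-06
  1.11788948e+00 -9.65411908e-01] [641.31040827 145.90483274 404.53114376] [-1.40099743  0.1906419  -0.99620536]
```

View pics/s3.png

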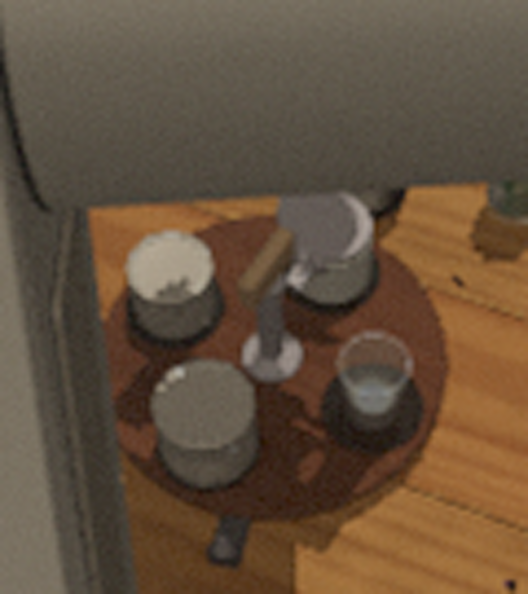

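The scene is unchanged and the arm hides the tips from view. Tip clearance is about 10 mm or more on both sides, so I descend between handle and cover.

Emit:
{"name": "step_arm", "arguments": {
  "targets": [
    [[0.03,-0.04,-0.3,0,0,0,0],[0,0,-0.4,0,0,0,0],[0,0,-0.4,0,0,0,0],[0,0,-0.4,0,0,0,0],[0,0,-0.15,0,0,0,0]]
  ]
}}

```text
t: 5.25
ee_pos: [642.3, 143.9, 319.8]
orientation: [-0.621, -3.077, 0.002]
ft_force: [0.5, 0.7, -0.6]
width: 0.5
grasp_force: 0.0
```

Emit:
{"name": "step_arm", "arguments": {
  "targets": [
    [[0.13,-0.054,0,0,0,0,0],[0.13,-0.054,0,0,0,0,0],[0.12,-0.05,-0.06,0,0,0,0],[0.12,-0.05,-0.06,0,0,0,0],[0,0,0,0,0,0,0]]
  ]
}}

```text
t: 5.88
ee_pos: [668.3, 133.3, 316.1]
orientation: [0.622, 3.079, 0.0]
ft_force: [0.2, 1.2, 2.1]
width: 0.5
grasp_force: 0.6
```

Emit:
{"name": "step_arm", "arguments": {
  "targets": [
    [[0.09,-0.038,-0.12,0,0,0,0],[0.09,-0.038,-0.14,0,0,0,0],[0.07,-0.029,-0.12,0,0,0,0],[0.07,-0.029,-0.12,0,0,0,0],[0,0,0,0,0,0,0]]
  ]
}}

```text
t: 6.5
ee_pos: [683.7, 126.6, 290.1]
orientation: [-0.622, -3.078, 0.001]
ft_force: [0.4, -0.4, -0.5]
width: 0.7
grasp_force: 0.0
```

Emit:
{"name": "step_arm", "arguments": {
  "targets": [
    [[0.03,-0.013,-0.1,0,0,0,0],[0.02,-0.01,-0.1,0,0,0,0],[0,0,-0.08,0,0,0,0],[0,0,-0.06,0,0,0,0],[0,0,0,0,0,0,0]]
  ]
}}

```text
t: 7.12
ee_pos: [686.3, 125.8, 274.4]
orientation: [0.622, 3.079, 0.0]
ft_force: [-1.1, 0.9, 1.7]
width: 0.4
grasp_force: 0.6
```

Emit:
{"name": "step_arm", "arguments": {
  "targets": [
    [[0,0,-0.03,0,0,0,0],[0,0,0,0,0,0,0],[0,0,0,0,0,0,0],[0,0,0,0,0,0,0],[0,0,0,0,0,0,0]]
  ]
}}

```text
t: 7.75
ee_pos: [686.4, 126.1, 274.1]
orientation: [0.622, 3.079, 0.001]
ft_force: [-2.4, 1.5, 9.3]
width: 0.7
grasp_force: 4.6
```

Firm contact at the shut-cover height (92 mm, 9 N). I lift, go over the axis with the gripper open, and look.

Emit:
{"name": "step_arm", "arguments": {
  "targets": [
    [[0,0,0.4,0,0,0,0],[0,0,0.6,0,0,0,0],[0,0,0.7,0,0,0,0.3],[0,0,0.6,0,0,0,0.6],[-0.3,0.12,0,0,0,0,0.6]]
  ]
}}

```text
t: 8.38
ee_pos: [672.2, 131.6, 391.3]
orientation: [0.622, 3.073, 0.004]
ft_force: [-0.0, 0.3, -0.3]
width: 27.2
grasp_force: 0.0
```

Emit:
{"name": "step_arm", "arguments": {
  "targets": [
    [[-0.5,0.2,0,0,0,0,0.6],[-0.5,0.21,0,0,0,0,0.6],[-0.45,0.19,0,0,0,0,0.6],[0,0,0,0,0,0,0.6],[0,0,0,0,0,0,0.6]]
  ]
}}

```text
t: 9.0
ee_pos: [599.0, 161.7, 387.4]
orientation: [0.621, 3.079, -0.0]
ft_force: [0.3, -0.3, 0.3]
width: 52.5
grasp_force: 0.0
```

```bash
python3 - <<'E'
from h import *
snap("scene","s4",(185,120,305,255),4.4)
E
```

```text
(no output)
```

View pics/s4.png

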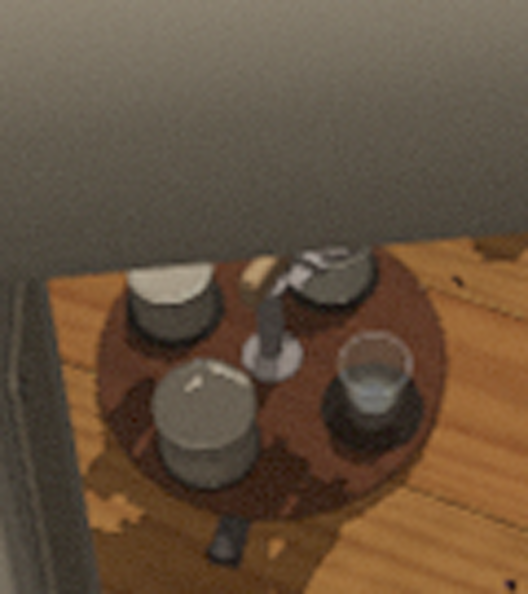

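The cover lies flat, with nothing standing up above the jar, and the disc has not moved. I go down and grip the bar, keeping the tips above the 25 mm collar.

Emit:
{"name": "step_arm", "arguments": {
  "targets": [
    [[0,0,-0.4,0,0,0,0.6],[0,0,-0.4,0,0,0,0.6],[0,0,-0.4,0,0,0,0.6],[0,0,-0.36,0,0,0,0.6],[0,0,0,0,0,0,0.6]]
  ]
}}

```text
t: 9.68
ee_pos: [598.5, 161.4, 307.8]
orientation: [-0.622, -3.077, 0.002]
ft_force: [-0.1, 0.9, -0.4]
width: 52.7
grasp_force: 0.0
```

Emit:
{"name": "step_arm", "arguments": {
  "targets": [
    [[0,0,0,0,0,0,0.4],[0,0,0,0,0,0,0.3],[0,0,0,0,0,0,0],[0,0,0,0,0,0,0],[0,0,0,0,0,0,0]]
  ]
}}

```text
t: 10.3
ee_pos: [599.2, 162.5, 310.1]
orientation: [0.622, 3.078, 0.003]
ft_force: [2.3, 4.8, -0.2]
width: 14.2
grasp_force: 30.0
```

Emit:
{"name": "step_arm", "arguments": {
  "targets": [
    [[0,0.01,0,0,0,-0.5,0],[0,0,0,0,0,-1,0],[0,0,0,0,0,-1,0],[0,0,0,0,0,-1,0],[0,0,0,0,0,-1,0]]
  ]
}}

```text
t: 10.92
ee_pos: [599.2, 162.7, 310.1]
orientation: [1.1, 2.941, 0.002]
ft_force: [1.5, 3.9, 0.1]
width: 14.1
grasp_force: 30.0
```

Emit:
{"name": "step_arm", "arguments": {
  "targets": [
    [[0,0,0,0,0,-1,0],[0,0,0,0,0,-1,0],[0,0,0,0,0,-1,0],[0,0,0,0,0,-1,0],[0,0,0,0,0,-1,0]]
  ]
}}

```text
t: 11.55
ee_pos: [599.3, 162.7, 310.1]
orientation: [1.594, 2.706, 0.003]
ft_force: [1.9, 4.1, -0.6]
width: 13.8
grasp_force: 30.0
```

Emit:
{"name": "step_arm", "arguments": {
  "targets": [
    [[0,0,0,0,0,-1,0],[0,0,0,0,0,-1,0],[0,0,0,0,0,-1,0],[0,0,0,0,0,-1,0],[0,0,0,0,0,-1,0]]
  ]
}}

```text
t: 12.18
ee_pos: [599.3, 162.7, 310.1]
orientation: [2.04, 2.388, 0.003]
ft_force: [2.0, 4.5, -0.2]
width: 14.0
grasp_force: 30.0
```

Emit:
{"name": "step_arm", "arguments": {
  "targets": [
    [[0,0,0,0,0,-1,0],[0,0,0,0,0,-1,0],[0,0,0,0,0,-1,0],[0,0,0,0,0,-1,0],[0,0,0,0,0,-1,0]]
  ]
}}

```text
t: 12.8
ee_pos: [599.3, 162.7, 310.1]
orientation: [2.424, 1.998, 0.003]
ft_force: [2.5, 3.9, -0.1]
width: 13.8
grasp_force: 30.0
```

Emit:
{"name": "step_arm", "arguments": {
  "targets": [
    [[0,0,0,0,0,-1,0],[0,0,0,0,0,-1,0],[0,0,0,0,0,-1,0],[0,0,0,0,0,-1,0],[0,0,0,0,0,-1,0]]
  ]
}}

```text
t: 13.42
ee_pos: [599.4, 162.7, 310.1]
orientation: [2.735, 1.546, 0.004]
ft_force: [2.6, 4.3, 0.3]
width: 14.0
grasp_force: 30.0
```

Emit:
{"name": "step_arm", "arguments": {
  "targets": [
    [[0,0,0,0,0,-1,0],[0,0,0,0,0,-1,0],[0,0,0,0,0,-1,0],[0,0,0,0,0,-1,0],[0,0,0,0,0,-1,0]]
  ]
}}

```text
t: 14.05
ee_pos: [599.4, 162.6, 310.1]
orientation: [-2.961, -1.048, -0.004]
ft_force: [3.3, 4.5, -0.7]
width: 14.2
grasp_force: 30.0
```

Emit:
{"name": "step_arm", "arguments": {
  "targets": [
    [[0,0,0,0,0,-1,0],[0,0,0,0,0,-1,0],[0,0,0,0,0,-1,0],[0,0,0,0,0,-1,0],[0,0,0,0,0,-1,0]]
  ]
}}

```text
t: 14.68
ee_pos: [599.4, 162.6, 310.1]
orientation: [-3.098, -0.518, -0.004]
ft_force: [3.3, 3.8, -0.1]
width: 13.5
grasp_force: 30.0
```

Emit:
{"name": "step_arm", "arguments": {
  "targets": [
    [[0,0,0,0,0,-1,0],[0,0,0,0,0,-1,0],[0,0,0,0,0,-1,0],[0,0,0,0,0,-1,0],[0,0,0,0,0,0,0]]
  ]
}}

```text
t: 15.3
ee_pos: [599.4, 162.6, 310.1]
orientation: [-3.14, -0.086, -0.003]
ft_force: [3.6, 4.0, 0.3]
width: 13.9
grasp_force: 30.0
```

```bash
python3 - <<'E'
from h import *
o=readout.get_obs();print(o["qpos"],o["orientation"])
snap("scene","s5",(185,150,305,255),5.5);snap("top","t5",(205,145,295,245),6)
E
```

```text
[2.45590871e-01 5.33267003e-01 1.70067505e+00 4.94639759e-04
 9.05435853e-01 1.76107934e+00] [-3.1395442  -0.08636384 -0.00326346]
```

View pics/s5.png

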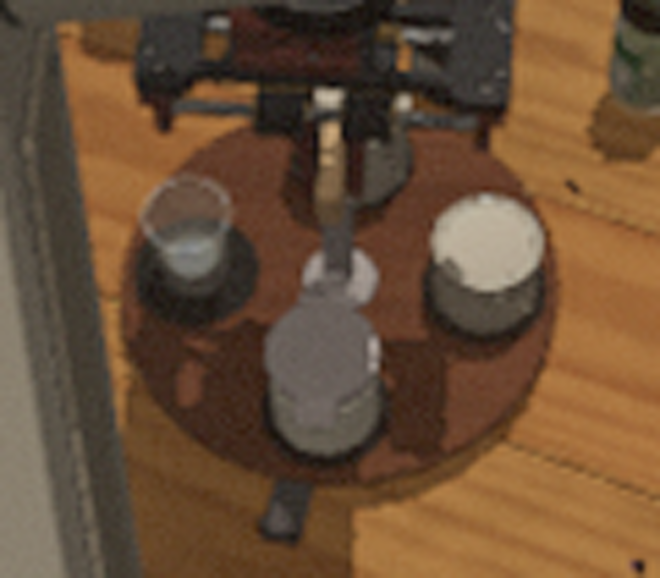

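View pics/t5.png

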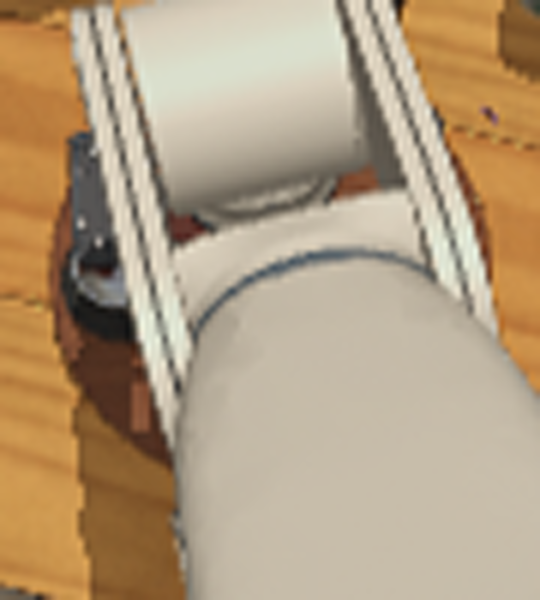

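The cover is shut, seen flat at (322,345), with its tab towards the pointer. The top view is hidden by the arm. I'll refine the pointer direction from the earlier unobstructed top crop and the jar angle from the new scene view.

```bash
python3 - <<'E'
from h import *
from scipy.optimize import least_squares
C=lambda u,v:((u+.5)/6-.5+205,(v+.5)/6-.5+145)
S=lambda u,v:((u+.5)/5.5-.5+185,(v+.5)/5.5-.5+150)
# pointer tab in t2 by low saturation
im=cv2.imread("pics/t2.png");h=cv2.cvtColor(im,cv2.COLOR_BGR2HSV);m=np.zeros(h.shape[:2],np.uint8);m[485:560,215:295]=(h[485:560,215:295,1]<75)*255
for v in range(494,555,6):
    xs=np.where(m[v])[0]
    if len(xs)>10:
        print(v,xs.min(),xs.max(),[ray("top",C((xs.min()+xs.max())/2,v),z).round(1)[:2] for z in(25,)])
# jar angle from scene picture: sensitivity and fit
def pt(r,a,z,x=599,y=162.3): return [x+r*np.cos(a),y+r*np.sin(a),z]
obs=[(S(186,210),-np.pi/2,86),(S(488,242),np.pi/2,77),(S(322,345),0,92)]
for name,o in zip(("glass","tin","cover"),obs):
    w=ray("scene",o[0],o[2]);print(name,w.round(1),np.degrees(np.arctan2(w[1]-162.3,w[0]-599)-o[1])%360,np.hypot(w[1]-162.3,w[0]-599))
a=np.radians(183.15)
pm=proj("scene",[pt(82,a,92),pt(119,a,92),pt(151,np.pi-.065,46),pt(82,a-np.pi/2,86),pt(82,a+np.pi/2,77),pt(151,np.pi-.065,24)])
print(((pm-[185,150]+.5)*5.5-.5).round(0))
E
```

```text
494 240 272 [array([474.1, 170.4])]
500 239 274 [array([470.8, 170.2])]
506 237 274 [array([467.5, 170.7])]
512 237 272 [array([464.2, 171.3])]
518 237 271 [array([460.9, 171.6])]
524 236 271 [array([457.6, 171.9])]
530 235 270 [array([454.3, 172.4])]
536 234 269 [array([451., 173.])]
542 234 269 [array([447.7, 173. ])]
548 246 257 [array([444.4, 173. ])]
glass [596.4 244.8  86. ] 181.80666853784302 82.5135220558974
tin [602.2  80.5  77. ] 182.25289596608877 81.86559943255544
cover [520.1 158.7  92. ] 182.57870027095188 79.01031603516674
[[323. 350.]
 [316. 414.]
 [280. 505.]
 [186. 213.]
 [488. 240.]
 [282. 522.]]
```

Emit:
{"name": "step_arm", "arguments": {
  "targets": [
    [[0,0,0,0,0,-0.7,0],[0,0,0,0,0,-0.7,0],[0,0,0,0,0,-0.35,0],[0,0,0,0,0,0,0],[0,0,0,0,0,0,0]]
  ]
}}

```text
t: 16.02
ee_pos: [599.4, 162.5, 310.1]
orientation: [-3.139, 0.104, -0.003]
ft_force: [4.1, 4.1, 0.1]
width: 13.9
grasp_force: 30.0
```

```bash
python3 - <<'E'
from h import *
o=readout.get_obs();v=o["orientation"];print(np.degrees(2*np.arctan2(v[1],v[0]))%180,o["ee_pos"],o["ft_force"],o["moment"])
# average several frames to cut noise
ims=[]
for i in range(4):
    d=get_image("scene");ims.append(d["pixels"][:,:,::-1].astype(float))
np.savez("scene.npz",K=d["intrinsics"],E=d["extrinsics"])
im=np.mean(ims,0).astype(np.uint8)[175:255,200:300]
im=cv2.resize(im,None,fx=7,fy=7,interpolation=cv2.INTER_CUBIC)
a=np.pi-.071
q=lambda r,z:tuple(int(t) for t in (proj("scene",[599+r*np.cos(a),162.2+r*np.sin(a),z])[0]-[200,175]+.5)*7-.5)
for r,z in((0,24),(82,92),(119,92),(151,46)): cv2.circle(im,q(r,z),3,(0,0,255),-1)
cv2.imwrite("pics/s6.png",im)
E
```

```text
176.207419444106 [599.42854359 162.49744415 310.09481489] [4.07469544 4.05256604 0.08919935] [ 0.58547012 -0.38695207 -0.01129074]
```

View pics/s6.png

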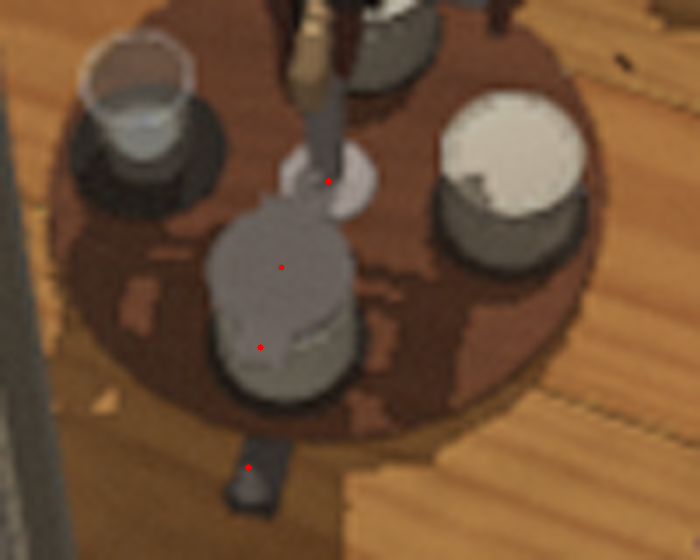

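```bash
python3 - <<'E'
from h import *
G=lambda u,v:((u+.5)/7-.5+200,(v+.5)/7-.5+175)
im=cv2.imread("pics/s6.png");h=cv2.cvtColor(im,cv2.COLOR_BGR2HSV)
for v in (450,475,500):
    xs=np.where(h[v,190:340,1]<85)[0]+190; xs=xs[(xs>215)&(xs<300)]
    print(v,xs.min(),xs.max())
    for z in(10,25,40):
        w=ray("scene",G((xs.min()+xs.max())/2,v),z);print(z,w.round(1),180-np.degrees(np.arctan2(w[1]-162.2,599-w[0])))
for n,uv,z in(("cover",(281,268),92),("tin",(513,153),77),("glass",(137,80),86)):
    w=ray("scene",G(*uv),z);print(n,w.round(1),np.degrees(np.arctan2(w[1]-162.2,w[0]-599)))
E
```

```text
450 245 288
10 [472.9 171.3  10. ] 175.89156118262258
25 [466.3 169.5  25. ] 176.86178910784338
40 [459.6 167.7  40. ] 177.74066520812565
475 238 283
10 [461.2 172.   10. ] 175.93548065294772
25 [454.7 170.2  25. ] 176.8254012973214
40 [448.2 168.4  40. ] 177.63991141106962
500 231 276
10 [449.5 173.1  10. ] 175.8144524514016
25 [443.2 171.3  25. ] 176.64509401247062
40 [436.9 169.5  40. ] 177.41209933007002
cover [517.1 168.2  92. ] 175.8402645994743
tin [592.2  80.8  77. ] -94.75614395248927
glass [602.8 243.7  86. ] 87.29722978711565
```

Pointer (175.9–176.8°) and jar (about 176°) agree to within about half a degree. The cover is shut and the grip is at 30 N, so I hand in.

```bash
python3 -c "
from workcell import ctrl;print(ctrl.close_job())"
```

```text
the job is handed in; nothing more can be done
None
```

I handed the job in at about 16 s: the jar's cover is snapped shut, the jar is at the front pointer to within about 0.5° by my measurement, and the gripper is still clamped on the centre handle at 30 N.

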